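# Close the imaging-plate case and tuck its flap

## Task

Close the imaging-plate case on the bench: with the fingertips, push the open flap over until it lies flat, then push it by its ridge so that its free edge slides fully home beneath the steel lip. Only push and press: do not lift, tip or shove the case along the bench, leave the plate inside it, and do not disturb the bottle, mouse and tape roll beside it.

Things in the scene. Friction and masses are not known exactly. Their poses are not given: they have to be found in the camera images.
- case: grey flat plastic case, 190 x 150 mm (its x, y), heavy (about 1.8 kg) and standing loose on the bench; its top surface is 34 mm above the bench. Origin: centre of its underside; z up; +x runs from the flap's hinge towards the steel lip (roughly away from the robot, turned by up to 0.65 rad). An open recess in its middle (x -45 to +48 mm, y -63 to +63 mm, floor 10 mm above the bench) holds the plate
- flap (a joint): hinge angle of the white flap, rad: 0 = lying flat over the recess, 1.57 = standing upright, up to 2.0 = leaning back towards the robot. It stays where it is left (stiff hinge, about 0.04 N m). The flap is a plate 95 mm from hinge axis to free edge, 116 mm wide, 3 mm thick. The hinge axis is parallel to the case's y
- tuck (a joint): how far the flap with its hinge has slid along the case's +x, m: 0 = at the start, its end stop is at 0.022 = fully home under the lip. Needs about 2 N to slide and stays where it is left. It can slide home only while the flap lies flat; if it has slid forward before the flap is flat, the edge lands on the lip, and must be pushed back
- hinge_mid (a point): middle of the flap's hinge axis, 37.5 mm above the bench, at case x = -50 mm + tuck; moves with the slide
- flap_edge (a point): middle of the flap's free edge, 95 mm from the hinge axis (half-way through the 3 mm thickness). With the flap flat it is at case x = +45 mm before the tuck, +67 mm when home
- ridge_top (a point): middle of the top of the ridge, a straight bar 90 mm wide (along the case's y), 5 mm thick, standing 8 mm up from the flap's outer face (the one that faces the robot when open, up when closed); its centre line is 57.5 mm from the hinge axis. This point is 9.5 mm off the flap's middle plane. With the flap flat it is 47 mm above the bench, and the flap's upper face (39 mm above the bench) is clear between hinge and ridge for a fingertip to stand on
- lip_front (a point): middle of the underside of the steel retaining lip at the rear end of its flare, 42.5 mm above the bench, at case x = +59 mm. The lip, 140 mm wide, overhangs from case x = 59 to 76 mm, leaving 8.5 mm over the case's top; its front is flared upwards, reaching to case x = 49 mm and 51.5 mm above the bench
- plate: blue imaging plate 82 x 110 x 5 mm, loose on the recess floor; origin: centre of its underside. Not to be taken out
- gel: round bottle, diameter 48 mm, 115 mm tall, standing beside the case; origin: centre of its underside
- mouse: white computer mouse 108 x 60 x 32 mm beside the case; origin: centre of its underside
- tape: yellow roll of tape lying flat, diameter 80 mm, 24 mm high, beside the case; origin: centre of its underside

How it is judged:
By the outcome, as a careful person would: the job done as asked, in the order asked, and still so for the second after the job is handed in, with the robot touching nothing.
It also fails if it takes over 48 s, if anything falls off the work surface, if the arm or the gripper's body presses on something with over 40 N, if the wrist force passes 120 N, or if a joint passes its speed limit or range.

## Robot

A 6-joint arm with a two-finger parallel gripper is mounted at the origin on the work surface. World frame = base frame: x ahead of the robot, y to its left, z up, the work surface at z = 0. Lengths are in mm, angles in rad, forces in N, time in s.
With the tool pointing down it reaches from about 325 to 850 mm from the base axis. Payload 4.4 kg.
Tool frame: the origin (TCP) lies where the fingers leave the gripper's body, on its centre line; the fingertips stand 97 mm ahead of it and the grasp point (between the pads) lies 78 mm ahead of it; x points along the fingers, z is the direction in which the jaws open and shut, and the axes are right-handed (so a half turn about x gives the same grasp; the last joint's range is limited). The gripper opens to 94 mm and grips with 3 to 60 N. Pads are 16 mm wide; open, the fingers measure 119 mm over their backs; the gripper's body (75 mm by 177 mm) begins 78 mm behind the grasp point.
Start: joints at [1.159, 0.207, 1.542, -0, 1.393, -0.15], TCP at [148.276, 555.556, 302.647] pointing down, gripper open.
Joint ranges: [-2.73, 2.73], [-0.86, 2.22], [0.23, 2.46], [-1.11, 4.25], [0.08, 2.63], [-2.82, 2.82]. Speed limits (rad/s): [2.79, 2.79, 3.14, 3.14, 3.14, 3.14].

## Interface

Orientations are given as [roll, pitch, yaw] about the fixed x, y, z axes, in that order (R = Rz(yaw) Ry(pitch) Rx(roll)).
In Python, from station import robot, imaging, order gives the robot as it stands.
- The arm moves only by the tool play_rows, never from a script. Its argument "plan" is a list of rows, each a list of 7 numbers: the shift along the tool's x, y, z in mm, then the turn, a rotation vector about the tool's x, y, z in degrees, then the opening, from 0 (shut) to 1 (fully open). In form: [[x, y, z, rx, ry, rz, fingers], ...]. A call has 1 to 8 rows; each row is the pose to reach, as a shift and turn from the pose commanded when the call began, along the tool's axes at that moment; what a row does not reach only later rows make up. A row lasts 1/8 s, in which the tool goes at most 62.5 mm and 10.7 degrees, less where a joint would pass 70% of its speed; a pose out of reach is approached as far as the arm can. A call with a gripper value outside its range is refused whole. The fingers move at their own pace and stop on an object; "squeeze" is the grip in N (left out, the last holds). Time passes only in rows, so rows that repeat a pose let the fingers close. It gives the time, the measured TCP pose, the force and the opening at its end, in the units of the state.
- robot.state(): the state, without advancing time (a new reading comes with each control period).
- imaging.capture(name): name is "scene" or "top" or "wrist"; returns the picture (480x640x3 uint8, red, green, blue); there is no depth.
- imaging.camera_info(name): a dict with "fx", "fy", "cx", "cy" (pixels), "xyz" and "orientation" of the camera in the world. Camera axes: x right, y down, z forward; pixel columns grow to the right and rows downward; lengths in mm; the calibration is good to about 2 mm. The wrist camera is an equidistant fisheye: a pixel r from the principal point sees the ray r / f radians off the axis. A picture is of the moment at which its call begins: read the wrist's pose just before it. camera_info takes no time and is no camera call; for the wrist camera it gives the pose at the moment of the call.
- order.job_done(): hands the job in, once; it reports no verdict.
Trained networks look in the newest picture that a camera, given by its name, has taken for a name from the list of things; names that differ only in an ending like _2 or _b are one class to them, and where a whole thing is asked for, a point or a joint stands for the part that bears it (a point fixed in the world has none). Each returns a list of dicts, best first, with "score" (0 to 1); they miss things now and then, are a little off and sometimes report something else, mostly with a low value. They report only what shows in the picture. A call takes as long as a camera call.
- imaging.search_frame(query, camera): "location" ([x, y, z] in mm, in the coordinates of the camera as it stood for that picture, good to about 4 mm: the middle of the surface that is visible of it).
The state is a dict: "t": time; "joint_pos": joint angles; "dq": joint speeds; "effort": joint torques, N m; "position": TCP position; "tool_rot": TCP orientation; "ft_force": force on the tool from outside, world axes, zero at the start; "wrist_torque": the same for the moment, N m; "grip_width": opening from 0.0 (shut) to 1.0 (fully open).
Only numpy, scipy, OpenCV 4.12 (cv2) and the standard library are available. Lean on these libraries where they do the work, as an engineer would, in place of code of your own. Each camera call takes 0.05 s, during which the arm holds its last target.

## Working session

There is one attempt and no reset: what is moved stays moved. The work goes in short steps, Python scripts to look and compute and a tool call to move; the robot and the scene stay as the last step left them, time stands still between calls to the robot, and variables do not carry over. Pictures are saved under pics/ and viewed, and the job is handed in when it is done.

Besides the shell and the picture viewer there is one more tool, called after ">>>" as a command line: name --pt "numbers of a row" for each row, then --argument value for the rest. play_rows: Moves the arm, as the interface text tells. Its arguments: {"type":"object","properties":{"plan":{"type":"array"},"squeeze":{"type":"number"}},"required":["plan"]}

```bash
ls; mkdir -p pics
python3 - <<'E'
from station import robot, imaging, order
import cv2
print(robot.state())
for n in ["scene","top","wrist"]:
    im=imaging.capture(n); print(n,imaging.camera_info(n))
    cv2.imwrite(f"pics/{n}0.png",im[:,:,::-1])
    for q in ["case","flap","hinge_mid","flap_edge","ridge_top","lip_front"] if n!="wrist" else []:
        try: print(q,[(d['score'],d['location']) for d in imaging.search_frame(q,n)][:2])
        except Exception as e: print(q,e)
E
```

```text
pics
{'t': 0.0, 'joint_pos': array([ 1.15949206e+00,  2.07414117e-01,  1.54293095e+00, -4.60661811e-05,
        1.39349944e+00, -1.50483238e-01]), 'dq': array([-3.28883695e-04, -6.98979844e-04, -8.87571635e-04,  9.08959787e-04,
        8.09800859e-05, -2.61889624e-03]), 'effort': array([-1.51251956e-03, -3.70873439e+01, -2.81415868e+01,  6.95656054e-02,
        3.61627119e-02, -2.17120555e-04]), 'position': array([148.05299943, 555.00611915, 301.50482309]), 'tool_rot': array([ 3.01123486,  1.56854402, -1.96196697]), 'ft_force': array([-0.34642531,  0.08530233,  0.7175951 ]), 'wrist_torque': array([ 0.00239919,  0.06213073, -0.01090028]), 'grip_width': 0.999171253541289}
scene {'fx': 511.4787828661139, 'fy': 511.4787828661139, 'cx': 323.27650711605247, 'cy': 244.08621091046086, 'xyz': array([1151.06036063,  358.04530296,  544.63012608]), 'orientation': array([-2.21767308, -0.01063227,  2.09229789])}
case [(0.68, [54.4, -13.3, 851.0])]
flap [(0.97, [50.5, -61.3, 841.1])]
hinge_mid [(0.76, [52.0, -63.0, 843.1]), (0.52, [179.6, -8.8, 880.0])]
flap_edge []
ridge_top [(0.94, [45.8, -61.7, 842.8])]
lip_front [(0.96, [53.4, -12.9, 851.6])]
top {'fx': 442.9731267558876, 'fy': 442.9731267558876, 'cx': 305.2364186277211, 'cy': 242.66090474150073, 'xyz': array([479.40924758,  41.09837805, 741.40631177]), 'orientation': array([-2.9407719 ,  0.0060528 , -1.69934541])}
case [(0.68, [-23.9, 86.7, 706.7])]
flap [(0.56, [-3.8, 99.3, 634.4])]
hinge_mid [(0.87, [-2.6, 107.8, 638.4]), (0.34, [-5.6, 105.3, 638.9])]
flap_edge [(0.85, [-3.2, 104.9, 636.3])]
ridge_top [(0.61, [-7.6, 103.8, 636.2]), (0.31, [-7.0, 105.6, 638.6])]
lip_front []
wrist {'fx': 371.64829954431775, 'fy': 371.64829954431775, 'cx': 318.86995206656155, 'cy': 236.18556203992404, 'xyz': array([ 84.72486746, 573.51769572, 385.57438995]), 'orientation': array([ 2.90702405e+00, -4.46997952e-04,  1.31007509e+00])}
```

View pics/scene0.png

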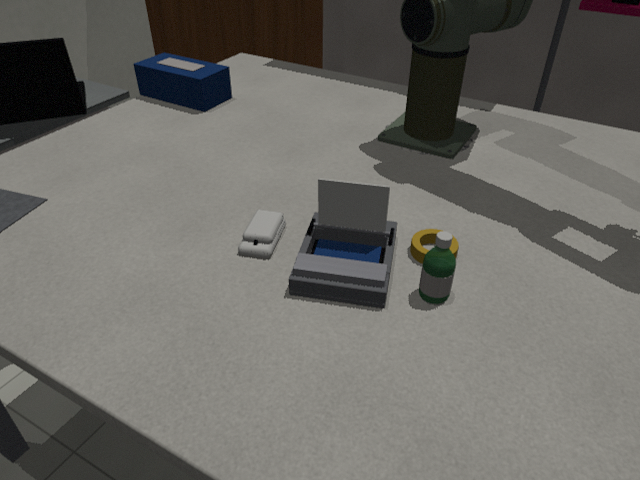

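View pics/top0.png

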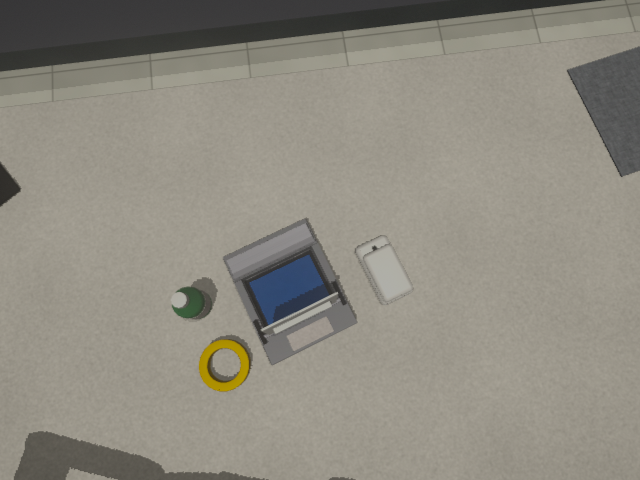

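View pics/wrist0.png

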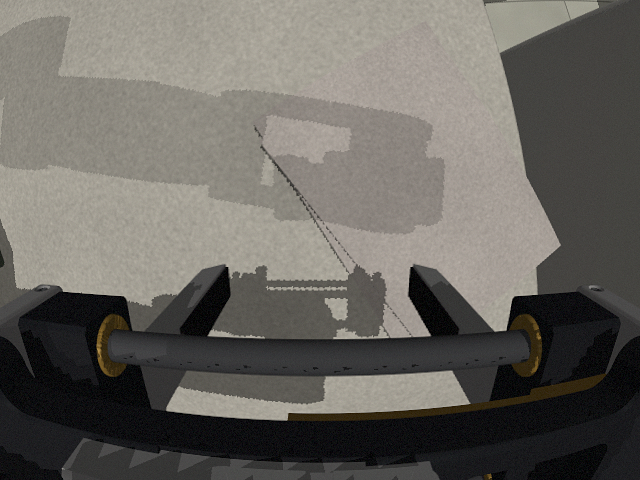

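The scene view shows the open case at about (345,250), with the flap standing near upright. In the top view the case is centred near (290,290), with the bottle and tape to its left and the mouse to its right. I'll zoom in to pick corners.

Run:
```python
import cv2
im=cv2.imread("pics/top0.png")[205:380,210:370]; cv2.imwrite("pics/topz.png",cv2.resize(im,None,fx=3.4,fy=3.4,interpolation=cv2.INTER_CUBIC))
im=cv2.imread("pics/scene0.png")[170:310,280:410]; cv2.imwrite("pics/scenez.png",cv2.resize(im,None,fx=4,fy=4,interpolation=cv2.INTER_CUBIC))
```

```text
(no output)
```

View pics/topz.png

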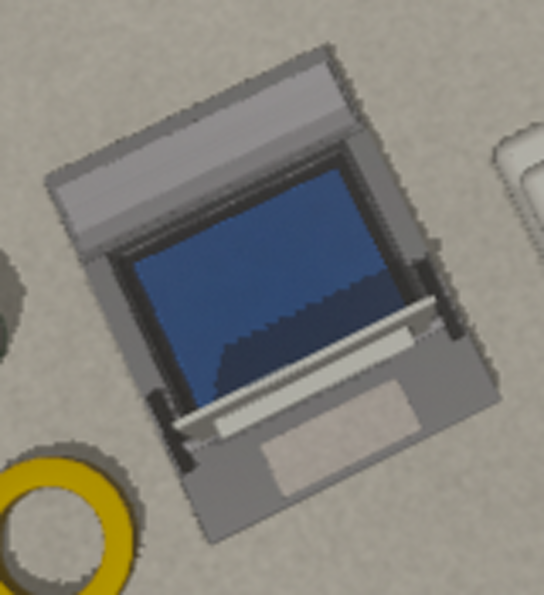

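View pics/scenez.png

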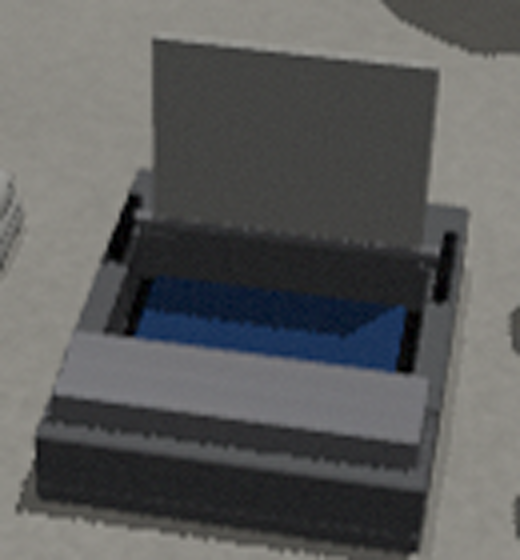

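```bash
cat > h.py <<'E'
import numpy as np
from scipy.optimize import least_squares
from scipy.spatial.transform import Rotation as R
CAM={'scene':(511.4788,323.2765,244.0862,[1151.06036063,358.04530296,544.63012608],[-2.21767308,-0.01063227,2.09229789]),
'top':(442.9731,305.2364,242.6609,[479.40924758,41.09837805,741.40631177],[-2.9407719,0.0060528,-1.69934541])}
def proj(c,P):
    f,cx,cy,t,o=CAM[c]; p=R.from_euler('xyz',o).inv().apply(np.atleast_2d(P)-t)
    return np.c_[f*p[:,0]/p[:,2]+cx,f*p[:,1]/p[:,2]+cy]
def case2w(x,y,yaw,P): return R.from_euler('z',yaw).apply(np.atleast_2d(P))+[x,y,0]
def flap(a,tuck,r,y,off=0): # off toward outer face
    return [-50+tuck+r*np.cos(a)-off*np.sin(a), y, 37.5+r*np.sin(a)+off*np.cos(a)]
E
cat > fit.py <<'E'
from h import *
def pts(a):
    return {'top':([[-95,75,34],[-95,-75,34],[95,75,34],[95,-75,34],flap(a,0,95,58),flap(a,0,95,-58)],
      [[272.6,364.7],[357.1,322.1],[223.8,257.9],[307.1,218.2],[262.4,330],[337.9,292.6]]),
     'scene':([[95,-75,34],[95,75,34],[95,-75,0],[95,75,0],flap(a,0,95,-58),flap(a,0,95,58)],
      [[290,278],[386.3,292.5],[290,293.7],[384.5,307],[318.3,179.5],[389.5,187.5]])}
def res(p,cams=('top','scene'),full=False):
    r=[]
    for c in cams:
        P,u=pts(p[3])[c]; r.append(proj(c,case2w(*p[:3],P))-u)
    return r if full else np.concatenate(r).ravel()
for cams in (('top',),('scene',),('top','scene')):
    s=least_squares(res,[530,50,0.4,1.6],args=(cams,)); print(cams,s.x.round(3)); print(np.round(np.concatenate(res(s.x,cams,True)),1).tolist())
x=s.x
for n,P in dict(hinge=[-50,0,37.5],lip=[59,0,42.5],ridge=flap(x[3],0,57.5,0,9.5),edge=flap(x[3],0,95,0)).items(): print(n,case2w(*x[:3],P).round(1))
for c in CAM:
  for nme,v in ({'top':{'flap':[-3.8,99.3,634.4],'case':[-23.9,86.7,706.7]},'scene':{'flap':[50.5,-61.3,841.1],'lip':[53.4,-12.9,851.6]}}[c]).items():
    f,cx,cy,t,o=CAM[c]; print(c,nme,(R.from_euler('xyz',o).apply(v)+t).round(1))
E
python3 fit.py
```

```text
('top',) [5.50781e+02 6.10410e+01 3.21000e-01 1.50300e+00]
[[-0.3, 1.2], [1.7, 0.8], [-0.9, -1.3], [-0.9, -0.7], [-0.5, -0.0], [0.8, -0.1]]
('scene',) [5.48177e+02 6.36780e+01 3.22000e-01 1.45100e+00]
[[-1.3, -0.6], [0.8, -1.1], [-0.6, 0.2], [0.7, 1.0], [-0.3, 0.0], [0.6, -0.0]]
('top', 'scene') [5.49664e+02 6.22850e+01 3.28000e-01 1.48900e+00]
[[-0.5, 2.1], [1.3, 1.1], [-1.8, -0.1], [-2.1, -0.1], [-1.4, 0.2], [-0.3, -0.4], [-2.3, -0.1], [-0.1, -1.0], [-1.6, 0.7], [-0.2, 1.1], [-1.2, -1.0], [-0.4, -1.3]]
hinge [[502.3  46.2  37.5]]
lip [[605.5  81.3  42.5]]
ridge [[497.8  44.6  95.6]]
edge [[509.7  48.7 132.2]]
scene flap [509.5  53.3  87.2]
scene lip [525.8  66.6  42.3]
top flap [509.4  45.  100. ]
top case [538.6  61.9  31.8]
```

```bash
cat >> h.py <<'E'
C=(549.7,62.3,0.325)
E
cat > plan.py <<'E'
from h import *
from station import robot
def show(s):
    T=R.from_euler('xyz',s['tool_rot']).as_matrix()
    tip=s['position']+97*T[:,0]; c=R.from_euler('z',C[2]).inv().apply(tip-np.array([C[0],C[1],0]))
    f=R.from_euler('z',C[2]).inv().apply(s['ft_force'])
    print('t',round(s['t'],2),'tip case',c.round(1),'F case',f.round(2),'pos',s['position'].round(1),'grip',round(s['grip_width'],3)); print(T.round(3))
    return T
if __name__=='__main__':
    s=robot.state(); T=show(s)
    # target: tip 30mm behind upright flap, at z 150
    for sg in (1,-1):
        zx=np.array([-np.sin(C[2]),np.cos(C[2]),0])*sg; x=np.array([0,0,-1.]); y=np.cross(zx,x)
        G=np.c_[x,y,zx]; print(sg,'rotvec',np.degrees(R.from_matrix(T.T@G).as_rotvec()).round(2),'tool y',y.round(2))
    tip=case2w(*C,[-100,0,140])[0]; print('tip',tip); tcp=tip+[0,0,97]
    print('shift',(T.T@(tcp-s['position'])).round(1))
E
python3 plan.py
```

```text
t 0.75 tip case [-222.9  595.6  205.7] F case [ 0.04 -0.39 -0.04] pos [148.3 555.6 302.7] grip 1.003
[[ 0.    -0.966  0.258]
 [ 0.     0.258  0.966]
 [-1.    -0.     0.   ]]
1 rotvec [-33.56   0.     0.  ] tool y [-0.95 -0.32 -0.  ]
-1 rotvec [ 1.4644e+02  0.0000e+00 -1.0000e-02] tool y [0.95 0.32 0.  ]
tip [454.93492736  30.36912141 140.        ]
shift [  65.6 -431.7 -428.4]
```

>>> play_rows --pt "0 -50 -50 -5 0 0 0" --pt "0 -100 -100 -10 0 0 0" --pt "0 -150 -150 -15 0 0 0" --pt "0 -200 -200 -20 0 0 0" --pt "0 -245 -245 -25 0 0 0" --pt "0 -290 -290 -30 0 0 0" --pt "0 -335 -335 -33.6 0 0 0" --pt "0 -380 -378 -33.6 0 0 0" --squeeze 10

```text
t: 1.75
position: [400.2, 121.4, 303.2]
tool_rot: [-1.652, 1.569, 0.245]
ft_force: [-0.2, 1.3, 0.4]
grip_width: 0.185
```

```bash
python3 plan.py
```

```text
t 1.75 tip case [-122.6  103.7  206.2] F case [0.22 1.32 0.36] pos [400.2 121.4 303.2] grip 0.185
[[ 0.002 -0.947 -0.32 ]
 [ 0.    -0.32   0.947]
 [-1.    -0.002 -0.   ]]
1 rotvec [ 0.05 -0.01  0.1 ] tool y [-0.95 -0.32 -0.  ]
-1 rotvec [-1.7995e+02 -1.6000e-01 -1.0000e-02] tool y [0.95 0.32 0.  ]
tip [454.93492736  30.36912141 140.        ]
shift [  66.2  -22.6 -103.7]
```

>>> play_rows --pt "20 -10 -50 0 0 0 0" --pt "50 -20 -100 0 0 0 0" --pt "90 -30 -103 0 0 0 0" --pt "90 -32 -103 0 0 0 0" --pt "90 -32 -103 0 0 0 0"

```text
t: 2.38
position: [463.1, 36.3, 213.7]
tool_rot: [-1.97, 1.57, -0.073]
ft_force: [-0.1, -0.7, 0.2]
grip_width: 0.008
```

Run:
```python
from plan import *
from station import imaging
import cv2
for i in range(2):
  for n in ('top','scene') if i==0 else ('wrist',):
    im=imaging.capture(n); cv2.imwrite(f'pics/{n}1.png',im[:,:,::-1])
  show(robot.state())
a=cv2.imread('pics/top1.png')[205:380,210:370]; b=cv2.imread('pics/scene1.png')[150:310,270:420]
cv2.imwrite('pics/c1.png',np.hstack([cv2.resize(a,(400,438)),cv2.resize(b,(400,438))]))
```

```text
t 2.48 tip case [-89.6   2.9 117.6] F case [-0.1  -0.53  0.72] pos [463.5  36.5 214.6] grip 0.0
[[ 0.003 -0.947 -0.321]
 [-0.    -0.321  0.947]
 [-1.    -0.003 -0.001]]
t 2.52 tip case [-89.7   2.9 117.6] F case [-1.1  -0.11 -0.53] pos [463.5  36.5 214.6] grip 0.003
[[ 0.004 -0.947 -0.321]
 [-0.    -0.321  0.947]
 [-1.    -0.003 -0.002]]
```

View pics/c1.png

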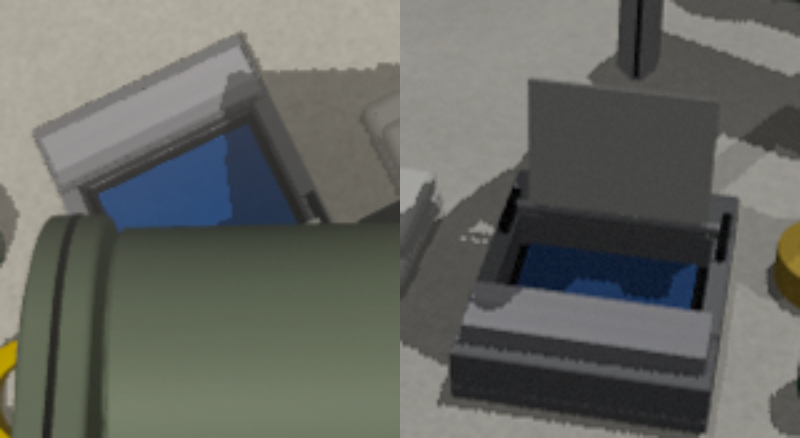

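View pics/wrist1.png

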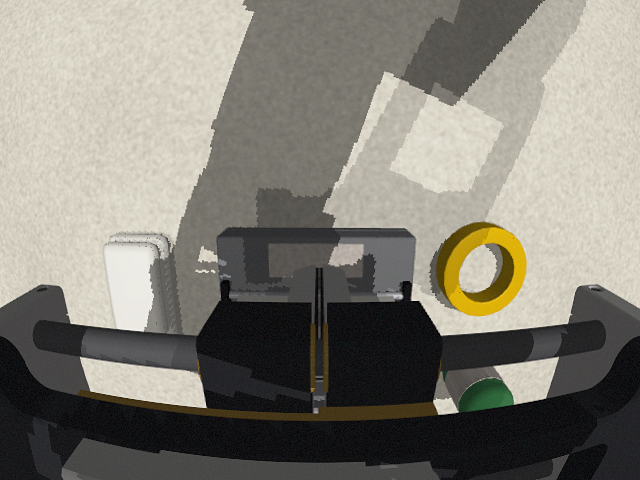

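Run:
```python
from plan import *
from station import imaging
i=imaging.camera_info('wrist'); 
Rm=R.from_euler('xyz',i['orientation'])
for u,z,name in (((218,231),34,'-95,-75'),((414,230),34,'-95,75'),((231,298),37.5,'hinge?'),((403,298),37.5,'hinge?')):
    d=np.array([u[0]-i['cx'],u[1]-i['cy']]); r=np.linalg.norm(d); th=r/i['fx']
    v=Rm.apply([*(d/r*np.sin(th)),np.cos(th)]); p=i['xyz']+v*(z-i['xyz'][2])/v[2]
    print(name,R.from_euler('z',C[2]).inv().apply(p-[C[0],C[1],0]).round(1))
```

```text
-95,-75 [-95.8 -72.   34. ]
-95,75 [-96.9  73.7  34. ]
hinge? [-43.6 -64.6  37.5]
hinge? [-44.   68.   37.5]
```

Run:
```python
from h import *
for a in np.r_[1.49:0:-0.15,0]:
    p=flap(a,0,80,0,1.5); print(round(a,2),'tip centre x',round(p[0]-8,1),'z',round(p[2],1),'-> y',round(-(p[0]-8+89.7),1),'x',round(117.6-p[2],1))
```

```text
1.49 tip centre x -53.0 z 117.4 -> y -36.7 x 0.2
1.34 tip centre x -41.2 z 115.7 -> y -48.5 x 1.9
1.19 tip centre x -29.7 z 112.3 -> y -60.0 x 5.3
1.04 tip centre x -18.8 z 107.3 -> y -70.9 x 10.3
0.89 tip centre x -8.8 z 100.6 -> y -80.9 x 17.0
0.74 tip centre x 0.1 z 92.6 -> y -89.8 x 25.0
0.59 tip centre x 7.6 z 83.3 -> y -97.3 x 34.3
0.44 tip centre x 13.7 z 72.9 -> y -103.4 x 44.7
0.29 tip centre x 18.2 z 61.8 -> y -107.9 x 55.8
0.14 tip centre x 21.0 z 50.1 -> y -110.7 x 67.5
0.0 tip centre x 22.0 z 39.0 -> y -111.7 x 78.6
```

>>> play_rows --pt "0 -15 -2 0 0 0 0" --pt "0 -28 -2 0 0 0 0" --pt "0 -34 -2 0 0 0 0" --pt "0 -38 -2 0 0 0 0" --pt "1 -43 -2 0 0 0 0" --pt "2 -48.5 -2 0 0 0 0" --pt "3.5 -54 -2 0 0 0 0" --pt "5.3 -60 -2 0 0 0 0"

```text
t: 3.52
position: [520.5, 53.3, 207.2]
tool_rot: [1.044, 1.571, 2.94]
ft_force: [-0.5, -0.9, 0.2]
grip_width: 0.005
```

Run:
```python
from plan import *
from station import imaging
import cv2
show(robot.state())
b=imaging.capture('scene')[:,:,::-1][140:310,270:420]
show(robot.state())
cv2.imwrite('pics/c2.png',cv2.resize(b,None,fx=3.5,fy=3.5))
```

```text
t 3.52 tip case [-30.6   0.8 110.2] F case [-0.77 -0.71  0.18] pos [520.5  53.3 207.2] grip 0.005
[[-0.    -0.947 -0.32 ]
 [ 0.    -0.32   0.947]
 [-1.     0.     0.   ]]
t 3.58 tip case [-30.    0.8 110. ] F case [-0.63  0.32  0.1 ] pos [521.   53.4 207. ] grip 0.002
[[ 0.    -0.947 -0.32 ]
 [ 0.    -0.32   0.947]
 [-1.    -0.     0.   ]]
```

View pics/c2.png

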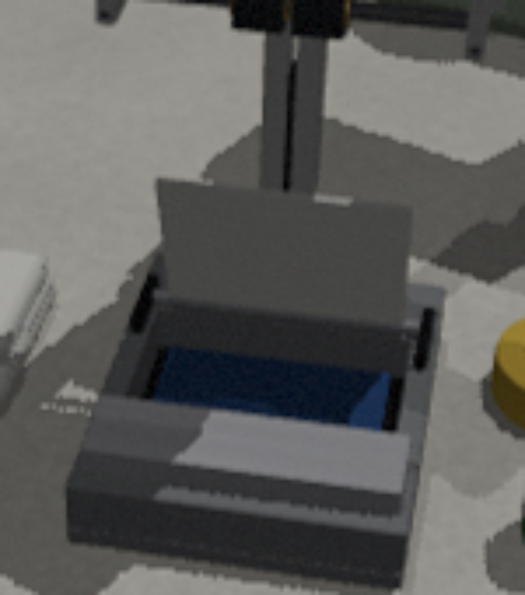

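>>> play_rows --pt "2 -6 0 0 0 0 0" --pt "4 -11 0 0 0 0 0" --pt "7 -16 0 0 0 0 0" --pt "10 -21 0 0 0 0 0" --pt "14 -25.5 0 0 0 0 0" --pt "18 -30 0 0 0 0 0" --pt "22.5 -34 0 0 0 0 0" --pt "27 -37.5 0 0 0 0 0"

```text
t: 4.58
position: [556.0, 65.3, 180.0]
tool_rot: [2.53, 1.571, -1.857]
ft_force: [-0.6, 0.3, -0.2]
grip_width: 0.008
```

Run:
```python
from plan import *
from station import imaging
import cv2
show(robot.state())
b=imaging.capture('scene')[:,:,::-1][140:310,270:420]
show(robot.state())
cv2.imwrite('pics/c3.png',cv2.resize(b,None,fx=3.5,fy=3.5))
```

```text
t 4.58 tip case [ 6.9  0.8 83. ] F case [-0.44  0.5  -0.24] pos [556.   65.3 180. ] grip 0.008
[[-0.    -0.947 -0.32 ]
 [-0.    -0.32   0.947]
 [-1.     0.    -0.   ]]
t 4.62 tip case [ 6.9  0.9 82.4] F case [ 0.06 -1.42 -0.24] pos [556.   65.3 179.4] grip 0.004
[[-0.    -0.947 -0.32 ]
 [ 0.    -0.32   0.947]
 [-1.     0.     0.   ]]
```

View pics/c3.png

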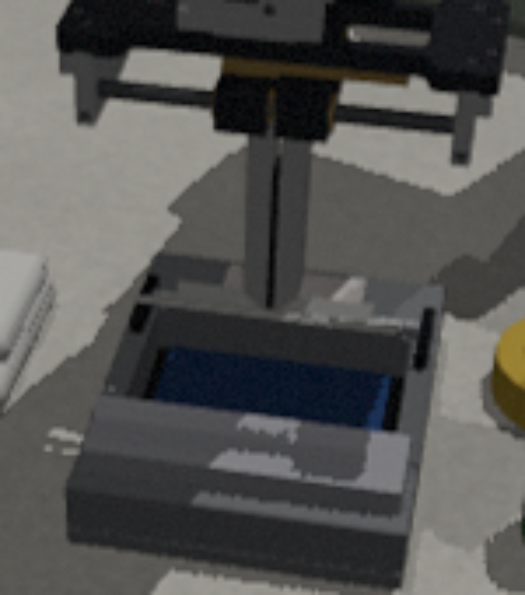

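>>> play_rows --pt "5 -4 0 0 0 0 0" --pt "10 -7 0 0 0 0 0" --pt "15.5 -9.5 0 0 0 0 0" --pt "21 -11.5 0 0 0 0 0" --pt "27 -13 0 0 0 0 0" --pt "32.5 -14 0 0 0 0 0" --pt "36 -15 0 0 0 0 0" --pt "38 -15 0 0 0 0 0"

```text
t: 5.62
position: [570.0, 70.0, 142.1]
tool_rot: [1.051, 1.571, 2.948]
ft_force: [-1.1, -0.8, 0.7]
grip_width: 0.004
```

Run:
```python
from plan import *
from station import imaging
import cv2
show(robot.state())
b=imaging.capture('scene')[:,:,::-1][140:310,270:420]
show(robot.state())
cv2.imwrite('pics/c4.png',cv2.resize(b,None,fx=3.5,fy=3.5))
```

```text
t 5.62 tip case [21.7  0.9 45.1] F case [-1.28 -0.46  0.72] pos [570.   70.  142.1] grip 0.004
[[-0.    -0.947 -0.32 ]
 [ 0.    -0.32   0.947]
 [-1.     0.     0.   ]]
t 5.67 tip case [21.5  0.9 44.9] F case [ 0.99  0.26 -0.32] pos [569.9  70.  141.9] grip 0.008
[[-0.    -0.947 -0.32 ]
 [ 0.    -0.32   0.947]
 [-1.     0.     0.   ]]
```

View pics/c4.png

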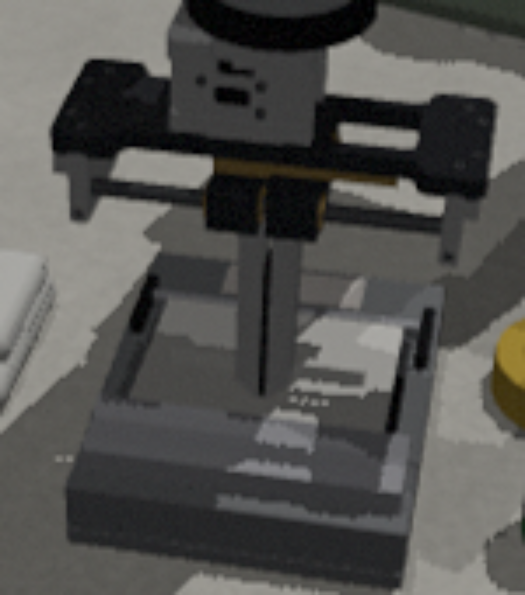

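>>> play_rows --pt "2 0 0 0 0 0 0" --pt "4 0 0 0 0 0 0" --pt "5.5 0 0 0 0 0 0" --pt "6 0 0 0 0 0 0" --pt "6 0 0 0 0 0 0"

```text
t: 6.3
position: [570.0, 70.0, 136.4]
tool_rot: [1.855, 1.571, -2.532]
ft_force: [0.1, 0.0, 0.6]
grip_width: 0.004
```

Run:
```python
from plan import *
show(robot.state())
```

```text
t 6.3 tip case [21.6  0.8 39.4] F case [0.08 0.02 0.63] pos [570.   70.  136.4] grip 0.004
[[-0.    -0.947 -0.32 ]
 [-0.    -0.32   0.947]
 [-1.     0.    -0.   ]]
```

>>> play_rows --pt "0.7 0 0 0 0 0 0" --pt "0.7 0 0 0 0 0 0"

```text
t: 6.55
position: [570.0, 69.9, 136.0]
tool_rot: [-3.094, 1.571, -1.197]
ft_force: [-2.0, 0.3, 2.6]
grip_width: 0.001
```

Run:
```python
from plan import *
show(robot.state())
```

```text
t 6.55 tip case [21.7  0.7 39. ] F case [-1.78  0.87  2.64] pos [570.   69.9 136. ] grip 0.001
[[ 0.    -0.947 -0.32 ]
 [-0.    -0.32   0.947]
 [-1.    -0.    -0.   ]]
```

>>> play_rows --pt "0.8 0 0 0 0 0 0" --pt "0.8 0 0 0 0 0 0" --pt "0.8 0 0 0 0 0 0"

```text
t: 6.92
position: [570.2, 70.0, 135.6]
tool_rot: [-2.04, 1.57, -0.144]
ft_force: [-2.5, -0.1, 6.4]
grip_width: 0.007
```

Run:
```python
from plan import *
show(robot.state())
```

```text
t 6.92 tip case [21.9  0.7 38.6] F case [-2.37  0.69  6.37] pos [570.2  70.  135.6] grip 0.007
[[ 0.001 -0.947 -0.32 ]
 [-0.    -0.32   0.947]
 [-1.    -0.    -0.   ]]
```

>>> play_rows --pt "-6 0 0 0 0 0 0" --pt "-18 0 0 0 0 0 0" --pt "-24 8 0 0 0 0 0" --pt "-24 20 0 0 0 0 0" --pt "-24 32 0 0 0 0 0" --pt "-24 34 0 0 0 0 0" --pt "-24 34 0 0 0 0 0"

```text
t: 7.8
position: [537.5, 59.0, 158.7]
tool_rot: [0.576, 1.571, 2.472]
ft_force: [-0.4, -0.1, -0.4]
grip_width: 0.006
```

Run:
```python
from plan import *
from station import imaging
import cv2
show(robot.state())
b=imaging.capture('scene')[:,:,::-1][190:310,280:400]
w=imaging.capture('wrist')[:,:,::-1]
show(robot.state())
cv2.imwrite('pics/c5.png',cv2.resize(b,None,fx=4.5,fy=4.5,interpolation=cv2.INTER_CUBIC))
cv2.imwrite('pics/w5.png',w)
```

```text
t 7.8 tip case [-12.6   0.8  61.7] F case [-0.4   0.03 -0.4 ] pos [537.5  59.  158.7] grip 0.006
[[-0.    -0.948 -0.32 ]
 [ 0.    -0.32   0.948]
 [-1.     0.     0.   ]]
t 7.9 tip case [-12.1   0.7  61.9] F case [ 1.01 -0.13  0.37] pos [538.   59.1 158.9] grip 0.006
[[ 0.    -0.947 -0.32 ]
 [ 0.    -0.32   0.947]
 [-1.    -0.    -0.   ]]
```

View pics/c5.png

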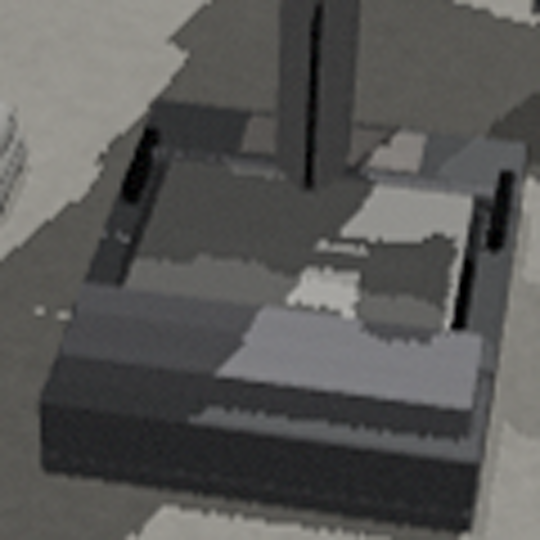

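View pics/w5.png

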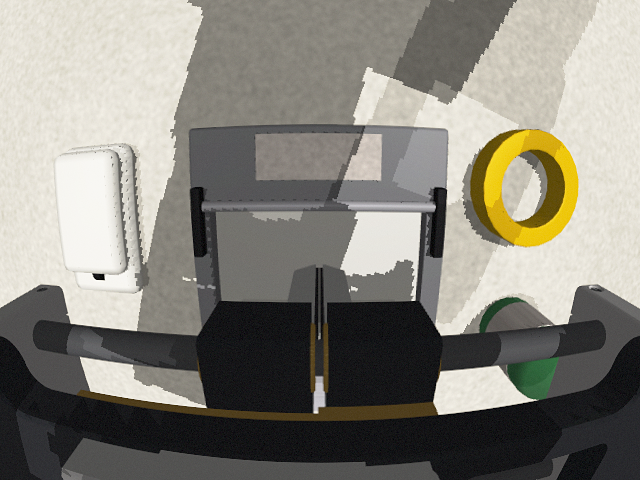

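The flap lies flat, with its edge at the flare. In the wrist view the hinge rod is at row 206, with tracks at rows 188-256, and the case's back edge is at row 128. I'll measure the tuck from these.

```bash
cat > wm.py <<'E'
from plan import *
from station import imaging
def back(u,z):
    i=imaging.camera_info('wrist'); Rm=R.from_euler('xyz',i['orientation'])
    d=np.array([u[0]-i['cx'],u[1]-i['cy']]); r=np.linalg.norm(d); th=r/i['fx']
    v=Rm.apply([*(d/r*np.sin(th)),np.cos(th)]); p=i['xyz']+v*(z-i['xyz'][2])/v[2]
    return R.from_euler('z',C[2]).inv().apply(p-[C[0],C[1],0]).round(1)
E
python3 - <<'E'
from wm import *
import cv2
for u,z,n in (((190,131),34,'corner -75'),((447,129),34,'corner +75'),((320,126),34,'back mid'),((320,206),37.5,'hinge'),((198,188),38,'track'),((198,256),38,'track end')): print(n,back(u,z))
w=cv2.imread('pics/w5.png')[110:310,170:470]; cv2.imwrite('pics/w5z.png',cv2.resize(w,None,fx=2.6,fy=2.6,interpolation=cv2.INTER_CUBIC))
E
```

```text
corner -75 [-90.2 -73.1  34. ]
corner +75 [-91.4  74.6  34. ]
back mid [-90.6   1.6  34. ]
hinge [-46.1   1.7  37.5]
track [-57.2 -67.8  38. ]
track end [-16.9 -70.6  38. ]
```

View pics/w5z.png

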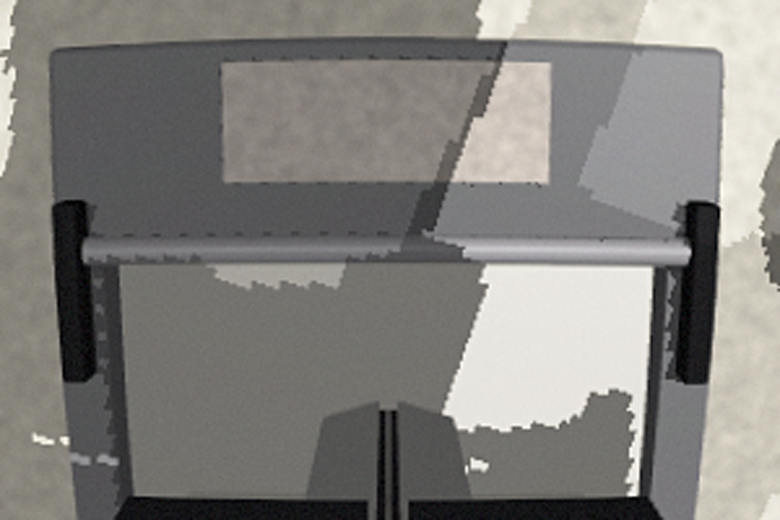

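>>> play_rows --pt "7 0 0 0 0 0 0" --pt "14 0 0 0 0 0 0" --pt "19 0 0 0 0 0 0" --pt "20.5 0 0 0 0 0 0" --pt "20.5 0 0 0 0 0 0"

```text
t: 8.52
position: [537.7, 59.1, 138.2]
tool_rot: [1.149, 1.57, 3.045]
ft_force: [-0.2, -0.7, -0.0]
grip_width: 0.002
```

Run:
```python
from plan import *
from station import imaging
import cv2
show(robot.state())
b=imaging.capture('scene')[:,:,::-1]; cv2.imwrite('pics/s6.png',b)
a=cv2.imread('pics/scene0.png')
cv2.imwrite('pics/c6.png',np.hstack([cv2.resize(i[190:310,280:400],None,fx=3.3,fy=3.3,interpolation=cv2.INTER_CUBIC) for i in (a,b)]))
show(robot.state())
```

```text
t 8.53 tip case [-12.4   0.8  41.2] F case [-0.44 -0.6  -0.02] pos [537.7  59.1 138.2] grip 0.002
[[-0.    -0.947 -0.32 ]
 [ 0.    -0.32   0.947]
 [-1.     0.     0.   ]]
t 8.57 tip case [-12.2   0.8  41.4] F case [0.37 0.33 0.92] pos [537.9  59.1 138.4] grip 0.004
[[ 0.    -0.947 -0.32 ]
 [-0.    -0.32   0.947]
 [-1.    -0.    -0.   ]]
```

View pics/c6.png

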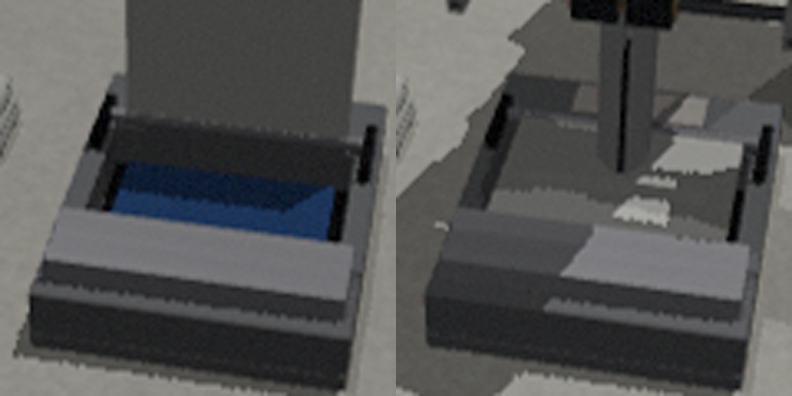

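>>> play_rows --pt "0 -3 0 0 0 0 0" --pt "0 -6 0 0 0 0 0" --pt "0 -8 0 0 0 0 0" --pt "0 -10 0 0 0 0 0" --pt "0 -12 0 0 0 0 0" --pt "0 -14 0 0 0 0 0" --pt "0 -16 0 0 0 0 0" --pt "0 -18 0 0 0 0 0"

```text
t: 9.57
position: [554.6, 64.8, 138.0]
tool_rot: [1.335, 1.57, -3.052]
ft_force: [-1.1, -1.5, -1.2]
grip_width: 0.004
```

```bash
cat > look.py <<'E'
from plan import *
from station import imaging
import cv2,sys
k=sys.argv[1]
F=[show(robot.state())]
b=imaging.capture('scene')[:,:,::-1]; cv2.imwrite(f'pics/s{k}.png',b)
show(robot.state())
w=imaging.capture('wrist')[:,:,::-1]; cv2.imwrite(f'pics/w{k}.png',w)
show(robot.state())
cv2.imwrite(f'pics/c{k}.png',np.hstack([cv2.resize(b[190:310,280:400],(400,400),interpolation=cv2.INTER_CUBIC),cv2.resize(w[90:330,170:410+60],(400,320))[:400] if 0 else cv2.resize(w[90:330,170:470],(400,400))]))
E
python3 look.py 7
```

```text
t 9.57 tip case [ 5.3  0.9 41. ] F case [-1.55 -1.09 -1.24] pos [554.6  64.8 138. ] grip 0.004
[[-0.001 -0.947 -0.32 ]
 [-0.    -0.32   0.947]
 [-1.     0.001  0.   ]]
t 9.62 tip case [ 5.7  0.9 41.1] F case [-1.32 -0.1  -1.03] pos [554.9  64.9 138.1] grip 0.007
[[-0.    -0.947 -0.32 ]
 [ 0.    -0.32   0.947]
 [-1.     0.     0.   ]]
t 9.68 tip case [ 5.7  0.9 41.2] F case [-1.8  -0.35 -1.25] pos [554.9  65.  138.2] grip 0.008
[[-0.    -0.947 -0.32 ]
 [ 0.    -0.32   0.947]
 [-1.     0.     0.   ]]
```

View pics/c7.png

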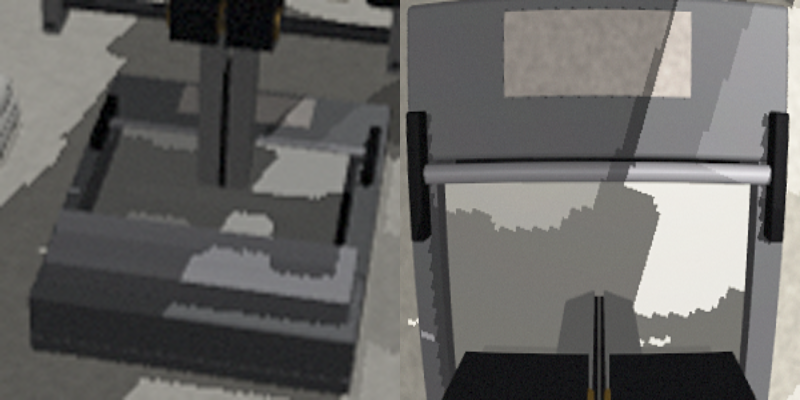

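>>> play_rows --pt "0 -2 0 0 0 0 0" --pt "0 -4 0 0 0 0 0" --pt "0 -6 0 0 0 0 0" --pt "0 -7 0 0 0 0 0" --pt "0 -8 0 0 0 0 0" --pt "0 -9 0 0 0 0 0"

```text
t: 10.42
position: [563.4, 67.8, 138.3]
tool_rot: [0.654, 1.571, 2.55]
ft_force: [-1.9, -1.3, -1.7]
grip_width: 0.005
```

```bash
python3 look.py 8
```

```text
t 10.43 tip case [14.7  0.9 41.3] F case [-2.25 -0.61 -1.73] pos [563.4  67.8 138.3] grip 0.005
[[-0.    -0.947 -0.32 ]
 [ 0.    -0.32   0.947]
 [-1.     0.     0.   ]]
t 10.47 tip case [14.9  0.9 41.4] F case [-2.49 -0.08 -1.44] pos [563.5  67.8 138.4] grip 0.004
[[ 0.    -0.947 -0.32 ]
 [ 0.    -0.32   0.947]
 [-1.    -0.     0.   ]]
t 10.53 tip case [14.9  0.8 41.4] F case [-2.7   0.93 -1.24] pos [563.5  67.8 138.4] grip 0.005
[[ 0.    -0.947 -0.32 ]
 [ 0.    -0.32   0.947]
 [-1.    -0.     0.   ]]
```

View pics/c8.png

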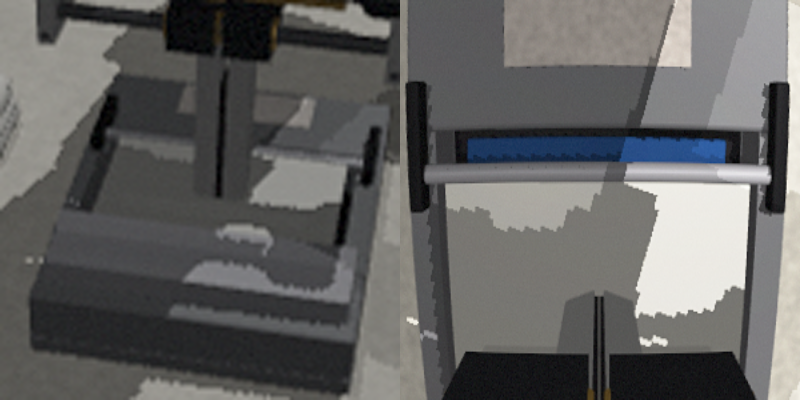

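Run:
```python
from wm import *
for u,z,n in (((320,168),34,'recess edge -45'),((320,193),37.5,'hinge'),((415/400*300/1*1+170-0*1 if 0 else 483-0,141),38,'x')): print(n,back(u,z))
```

```text
recess edge -45 [-41.2   1.7  34. ]
hinge [-28.9   1.7  37.5]
x [-58.   86.7  38. ]
```

>>> play_rows --pt "0 -1 0 0 0 0 0" --pt "0 -2 0 0 0 0 0" --pt "0 -2 0 0 0 0 0"

```text
t: 10.9
position: [565.4, 68.5, 138.4]
tool_rot: [-1.475, 1.57, 0.422]
ft_force: [-1.1, -0.2, -1.6]
grip_width: 0.009
```

```bash
python3 look.py 9
```

```text
t 10.9 tip case [16.9  0.8 41.4] F case [-1.14  0.21 -1.59] pos [565.4  68.5 138.4] grip 0.009
[[ 0.    -0.947 -0.32 ]
 [ 0.    -0.32   0.947]
 [-1.    -0.     0.   ]]
t 10.95 tip case [16.9  0.9 41.4] F case [-1.68  0.26 -1.8 ] pos [565.4  68.5 138.4] grip 0.005
[[ 0.    -0.947 -0.32 ]
 [ 0.    -0.32   0.947]
 [-1.    -0.     0.   ]]
t 11.0 tip case [16.9  0.8 41.4] F case [-0.58  0.09 -1.11] pos [565.4  68.4 138.4] grip 0.003
[[ 0.    -0.947 -0.32 ]
 [ 0.    -0.32   0.947]
 [-1.    -0.    -0.   ]]
```

>>> play_rows --pt "0 -0.7 0 0 0 0 0" --pt "0 -1.4 0 0 0 0 0" --pt "0 -1.4 0 0 0 0 0"

```text
t: 11.38
position: [566.7, 68.9, 138.4]
tool_rot: [-1.688, 1.571, 0.208]
ft_force: [-1.9, -0.6, -0.5]
grip_width: 0.004
```

```bash
cat > st.py <<'E'
from plan import *
from station import imaging
F=[]
for i in range(4):
    s=robot.state(); F.append(R.from_euler('z',C[2]).inv().apply(s['ft_force'])); imaging.capture('wrist')
print('meanF',np.mean(F,0).round(2)); show(s)
E
python3 st.py
```

```text
meanF [-1.84  0.61 -0.93]
t 11.53 tip case [18.2  0.8 41.4] F case [-0.99  0.61 -0.22] pos [566.7  68.9 138.4] grip 0.003
[[ 0.    -0.947 -0.32 ]
 [ 0.    -0.32   0.947]
 [-1.    -0.     0.   ]]
```

>>> play_rows --pt "0 -0.5 0 0 0 0 0" --pt "0 -0.8 0 0 0 0 0" --pt "0 -0.8 0 0 0 0 0"

```text
t: 11.95
position: [567.4, 69.1, 138.4]
tool_rot: [-2.024, 1.571, -0.128]
ft_force: [-1.3, 0.0, 0.1]
grip_width: 0.001
```

```bash
python3 st.py
```

```text
meanF [-1.69  0.16 -0.46]
t 12.1 tip case [18.9  0.8 41.3] F case [-1.73 -0.29 -0.48] pos [567.3  69.1 138.3] grip 0.006
[[ 0.    -0.947 -0.32 ]
 [ 0.    -0.32   0.947]
 [-1.    -0.     0.   ]]
```

>>> play_rows --pt "0 -0.5 0 0 0 0 0" --pt "0 -0.7 0 0 0 0 0" --pt "0 -0.7 0 0 0 0 0"

```text
t: 12.52
position: [567.7, 69.2, 138.2]
tool_rot: [1.473, 1.57, -2.914]
ft_force: [-3.3, -1.3, -0.6]
grip_width: 0.006
```

```bash
python3 st.py|head -2
```

```text
meanF [-3.88 -0.16 -0.74]
t 12.68 tip case [19.1  0.9 41.2] F case [-3.94  0.02 -0.97] pos [567.6  69.3 138.2] grip 0.007
```

>>> play_rows --pt "0 -0.3 0 0 0 0 0" --pt "0 -0.6 0 0 0 0 0" --pt "0 -0.6 0 0 0 0 0"

```text
t: 13.1
position: [567.9, 69.3, 137.9]
tool_rot: [1.471, 1.569, -2.916]
ft_force: [-4.5, -2.5, 0.0]
grip_width: 0.007
```

```bash
python3 st.py |head -2; python3 look.py 10 | tail -4
```

```text
meanF [-5.15 -0.56 -0.52]
t 13.25 tip case [19.2  0.9 40.9] F case [-4.61  0.03 -1.14] pos [567.8  69.3 137.9] grip 0.007
t 13.4 tip case [19.2  0.9 40.9] F case [-5.36 -0.27 -0.  ] pos [567.9  69.3 137.9] grip 0.006
[[-0.002 -0.947 -0.32 ]
 [-0.    -0.32   0.947]
 [-1.     0.002  0.   ]]
```

View pics/c10.png

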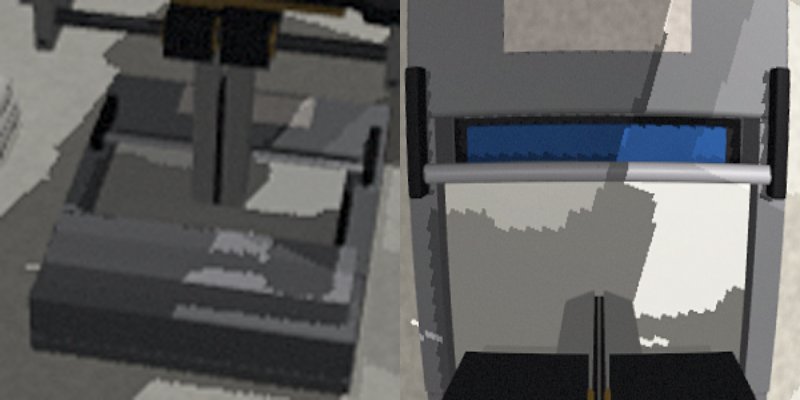

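Run:
```python
from wm import *
for u,z,n in (((320,160.5),34,'recess edge -45'),((320,193),37.5,'hinge')): print(n,back(u,z))
```

```text
recess edge -45 [-40.6   1.8  34. ]
hinge [-24.6   1.8  37.5]
```

>>> play_rows --pt "0 2 0 0 0 0 0" --pt "0 5 0 0 0 0 0" --pt "-10 8 0 0 0 0 0" --pt "-30 8 0 0 0 0 0" --pt "-60 20 0 0 0 0 0" --pt "-110 60 0 0 0 0 0" --pt "-150 110 0 0 0 0 0" --pt "-160 160 0 0 0 0 0"

```text
t: 14.4
position: [417.8, 17.8, 302.8]
tool_rot: [-2.06, 1.561, -0.163]
ft_force: [0.0, -0.1, 1.1]
grip_width: 0.007
```

```bash
python3 look.py 11 | tail -4
python3 - <<'E'
import cv2,numpy as np
from station import imaging
cv2.imwrite('pics/t11.png',imaging.capture('top')[:,:,::-1])
a=cv2.imread('pics/scene0.png');b=cv2.imread('pics/s11.png')
cv2.imwrite('pics/d11.png',np.hstack([cv2.resize(i[170:310,230:470],None,fx=3.3,fy=3.3,interpolation=cv2.INTER_CUBIC)[:,:] for i in (b,)]))
cv2.imwrite('pics/t11z.png',cv2.resize(cv2.imread('pics/t11.png')[205:400,160:430],None,fx=2.9,fy=2.9,interpolation=cv2.INTER_CUBIC))
E
```

```text
t 14.5 tip case [-141.9    0.7  203.9] F case [ 0.47 -0.48 -0.75] pos [414.5  17.8 300.9] grip 0.008
[[ 0.005 -0.948 -0.319]
 [-0.001 -0.319  0.948]
 [-1.    -0.004 -0.003]]
```

View pics/d11.png

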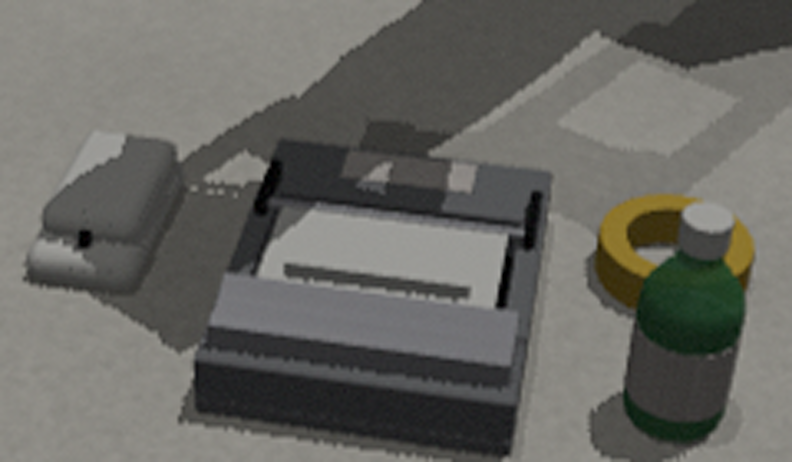

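View pics/t11z.png

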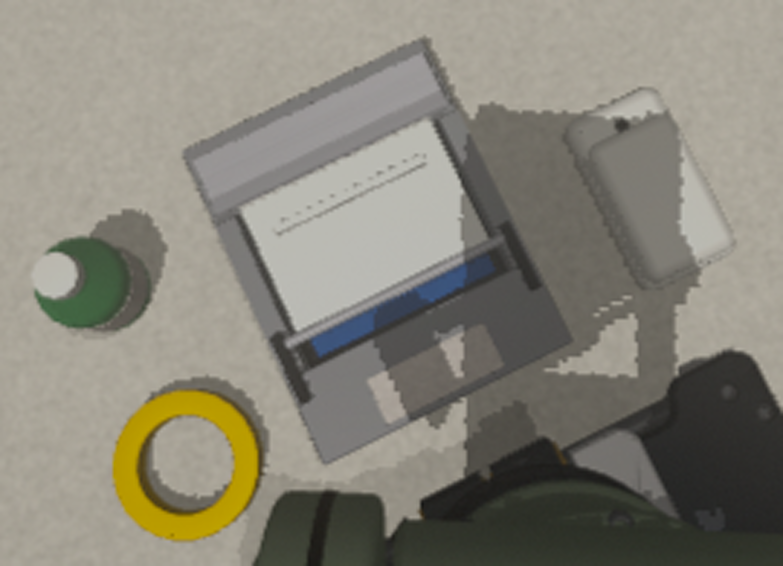

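View pics/w11.png

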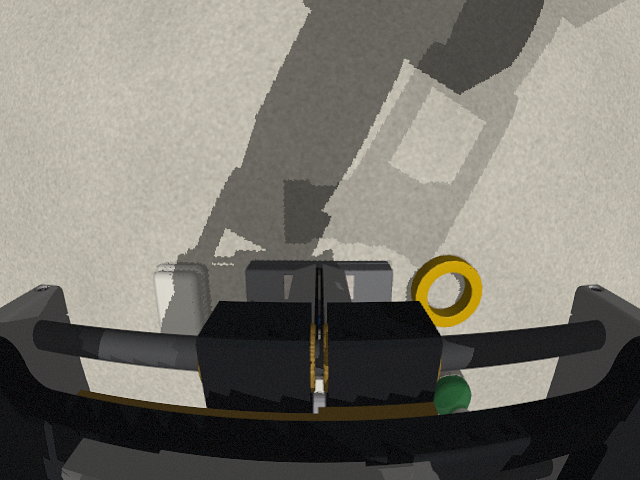

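Run:
```python
from h import *
c=(550.8,61.0,0.321) # top-only fit
for t in (20,22): print(t,proj('top',case2w(*c,[[-50+t,65,38.5],[-50+t,-65,38.5]])).round(1).tolist())
print('tuck0 row shift ref',proj('top',case2w(*c,[[-50,65,38.5],[-95,75,34]])).round(1).tolist())
```

```text
20 [[260.3, 324.3], [334.8, 288.1]]
22 [[259.8, 323.2], [334.3, 287.0]]
tuck0 row shift ref [[265.7, 336.1], [272.3, 365.8]]
```

The top view agrees with a tuck of about 22 mm: the hinge rod is at rows 322.9 and 287.1, and 323.2 and 287.0 are expected. Handing in.

```bash
python3 -c "
from station import order
print(order.job_done())"
```

```text
the job is handed in; nothing more can be done
None
```

The case is closed, and I handed the job in at about 14.6 s. With the shut fingertips I swung the flap over and pressed it flat with about 6 N. I then pushed it by its ridge until it hit its end stop, where the push rose from about 2 N to 5 N and the fingertip stopped advancing. After that I backed the arm clear.

**Last checks:**
- **Flap:** it lies flat, with its free edge under the steel lip.
- **Slide:** the top view matches the full 22 mm. The rougher wrist-camera reading gave about 21 mm, which is within its error.
- **Case:** its corners match their starting positions to about 1 pixel, or 1–2 mm. One wrist-camera view midway suggested a 5 mm shift. I put that down to the wrist camera's accuracy, because the scene and top cameras showed no movement.
- **Plate:** it is still in the recess, visible behind the hinge.
- **Bottle, mouse and tape:** the arm did not touch them, and they look undisturbed in the final pictures. I checked this by eye, not by measuring.

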